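# Snug the adjustable wrench on the cam lock nut and tighten it

## Robot

A 6-joint arm with a two-finger parallel gripper is mounted at the origin on the work surface. World frame = base frame: x ahead of the robot, y to its left, z up, the work surface at z = 0. Lengths are in m, angles in rad, forces in N, time in s.
With the tool pointing down it reaches from about 0.375 to 0.975 m from the base axis. Payload 3.8 kg.
Tool frame: the origin (TCP) lies on the mounting face of the last link; the fingertips stand 173 mm ahead of it and the grasp point (between the pads) lies 155 mm ahead of it; z points along the fingers, y is the line along which they close (so a half turn about z gives the same grasp; the last joint's range is limited). The gripper opens to 85 mm and grips with 20 to 120 N. Pads are 22 mm wide; open, the fingers measure 114 mm over their backs; the gripper's body (76 mm by 85 mm) begins 54 mm behind the grasp point. The pads swing forward as they close: fully open they stand 13 mm farther back than shut.
Start: joints at [-1.271, 0.264, 1.604, -0, 1.274, -0.037], TCP at [0.223, -0.637, 0.405] pointing down, gripper open.
Joint ranges: [-2.63, 2.63], [-0.94, 2.18], [0.31, 2.57], [-1.31, 4.45], [0, 2.66], [-2.55, 2.55]. Speed limits (rad/s): [2.57, 2.57, 3.14, 3.14, 3.14, 3.14].

## Interface

Orientations are given as a rotation vector (axis times angle).
In Python, from workcell import bot gives the robot as it stands.
- The arm moves only by the tool drive_tool, never from a script. Its argument "increments" is a list of rows, each an object with "delta_pos": the shift along the tool's x, y, z in mm, a list of three; "turn": the turn about the tool's z in rad; "jaw": the opening, from -1 (shut) to 1 (fully open). A call has 1 to 8 rows; each row shifts and turns the commanded pose from where the row before left it, along the tool's axes as they then stand; what a row does not reach is not made up. A row lasts 1/12 s, in which the tool goes at most 41.7 mm and 7.16 degrees, less where a joint would pass 70% of its speed; a pose out of reach is approached as far as the arm can. A call is refused whole if a number of a shift passes 41.7 or a number of a turn 0.125, either way. A call with a gripper value outside its range is refused whole. The fingers move at their own pace and stop on an object; "grip_force" is the grip in N (left out, the last holds). Time passes only in rows, so rows that do not move let the fingers close. It gives the time, the measured TCP pose, the force, the opening and the grip force at its end, in the units of the state.
- bot.read_state(): the state, without advancing time (a new reading comes with each control period).
- bot.read_camera(name): name is "side" or "top"; returns a dict with "pixels" (420x560x3 uint8, red, green, blue), "fovy" (degrees; the focal length in pixels is half the picture's height over the tangent of half this angle, whatever the lens; pixels are square), "cx", "cy" (the principal point, pixels), "camera_from_world" (4x4, takes a point from world to camera coordinates). Camera axes: x right, y down, z forward; pixel columns grow to the right and rows downward; lengths in m; the calibration is good to about 2 mm. A picture is of the moment at which its call begins. There is no depth.
- bot.finish_job(): hands the job in; it is judged then, once.
The state is a dict: "time": time; "q": joint angles; "joint_vel": joint speeds; "joint_torque": joint torques, N m; "tool_pos": TCP position; "tcp_rot": TCP orientation; "wrist_force": force on the tool from outside, world axes, zero at the start; "torque": the same for the moment, N m; "width": opening from 0.0 (shut) to 1.0 (fully open); "grip_force": force on a finger pad.
Only numpy, scipy, OpenCV 4.12 (cv2) and the standard library are available. Lean on these libraries where they do the work, as an engineer would, in place of code of your own. Each camera call takes 0.05 s, during which the arm holds its last target. There are 200 camera calls.

## Task

The adjustable wrench lies with its jaws slack around the nut of the cam lock in the cupboard door. Roll the wrench's thumbwheel lightly with a fingertip, in as many strokes as it takes and without forcing it, until the jaws are snug on the nut with no play left; then swing the handle to tighten the nut clockwise by an eighth of a turn (45 degrees). Leave the wrench lying snug on the nut, and do not push the small parts and tools around it about.

Things in the scene. Friction and masses are not known exactly. Their poses are not given: they have to be found in the camera images.
- door: cream cupboard door lying face down, fixed on two battens, 300 mm (its x) by 380 mm (its y) and 20 mm thick. Origin: centre of its underside, 6 to 18 mm above the bench; z up. The cam lock sits at x 0, y -130 mm; two steel hinge arms stick out at the opposite edge.
- nut: brass hex nut of the cam lock, 30 mm across flats, 34.6 mm across corners, 10 mm high, on a barrel 22 mm in diameter that ends 15 mm above the door's face. Origin: on its axis at the door's face; x to a corner, y to a flat, z up. It turns only about z, in place; clockwise seen from above tightens. Finger tight: 0.2 N m turns it.
- nut_corner (a point): the top of the nut's corner on its +x side, 17.3 mm from the axis (the six corners look alike); turning the nut by 45 degrees moves it 13.2 mm.
- wrench: steel adjustable wrench, 235 mm long, 0.4 to 0.6 kg, loose, flat on the door. Origin: underside, root of the fixed jaw's gripping face (y 0). x: out of the mouth, y: towards the movable jaw, z up. Head 14 mm thick, jaws x 0 to 36 mm, open 34 to 37 mm at the start. Handle 22 mm wide, bottom 2 and top 13 mm above the door, runs from the head along (x, y) = (-0.924, 0.383) to its end at (-171, 63) mm.
- knurl: knurled thumbwheel in the wrench's head, 17 mm in diameter, 14 mm wide. Origin: its centre, (-23.5, 10, 9.4) mm in the wrench's frame; its top is 17.9 mm above the door, proud of all within 40 mm. Dragging its top towards the mouth (wrench +x) closes the jaws 0.094 mm per mm. Free, it takes 2 N of drag and stays put; snug, it goes stiff. Press 5 to 7 N (friction 0.6: slips when snug); more forces it.
- handle_grip (a point): top middle of the handle, where to take it: 22 mm wide there, 142 mm from the middle of the mouth.
- cam: the lock's cam, a loose steel strip 58 by 18 by 4 mm with a bent-up end 10 mm high, on the door. Origin: underside.
- screwdriver: black-handled screwdriver, 190 mm long, 26 mm thick, loose on the bench. Origin: underside of the middle, x to the tip.
- pin_tray: grey tray of lock pins, 120 by 90 by 30 mm, loose on the bench. Origin: underside centre.
- rim_cylinder: brass lock cylinder standing on its flange, 36 mm in diameter, 36 mm high, loose on the bench. Origin: underside centre.

How it is judged:
On the way, in this order (a step that is already met when the one before it is completed fails the run):
1. the jaws stay snug, square on the nut, with the wrench let go: wrench and nut bear on each other with more than 12 N (6 N on each jaw), the nut not yet turned (contact force between wrench and nut above 12 N and contact force between the fingers and wrench below 0.3 N and angle between the y axis of nut and the y axis of wrench, either way round below 0.1 rad and distance of nut_corner from where it was at the start of the episode below 0.004 m), for 0.2 s.
2. the nut is turned by the wrench through about 45 degrees (distance of nut_corner from where it was at the start of the episode above 0.0098 m and angle between the y axis of nut and the y axis of wrench, either way round below 0.1 rad), for 0.2 s.
At the end, for the whole second after the job is handed in: The nut has been turned 45 degrees clockwise (33 to 56 degrees count), the jaws still hold it without play (they press on it, square to within 7 degrees), and the wrench lies flat on the door around the nut, at rest and let go (distance of nut_corner from where it was at the start of the episode between 0.0098 and 0.0163 m and contact force between wrench and nut above 2 N and angle between the y axis of nut and the y axis of wrench, either way round below 0.12 rad and x of nut in the frame of wrench between 0.008 and 0.032 m and y of nut in the frame of wrench between 0.009 and 0.021 m and z of nut in the frame of wrench between -0.004 and 0.004 m and linear speed of wrench below 0.01 m/s and angular speed of nut below 0.05 rad/s); the robot touches nothing.
It fails at once if the thumbwheel is forced: wrench and nut bear on each other with more than 100 N (50 N on each jaw) while the wheel is being rolled, or the wheel is pressed with more than 40 N ((contact force between wrench and nut above 100 N and contact force between the fingers and knurl above 0.2 N) or contact force between any of the arm, the fingers and knurl above 40 N).
It fails at once if the nut is turned in slack jaws (rounds its corners) (distance of nut_corner from where it was at the start of the episode above 0.005 m and angle between the y axis of nut and the y axis of wrench, either way round above 0.18 rad).
It fails at once if the nut is turned by the gripper instead of the wrench (contact force between any of the arm, the fingers and nut above 2 N).
It fails at once if the nut is turned the wrong way (loosened) (y of nut_corner in the frame of door above -0.141133 m).
It fails at once if a bystander (cam, screwdriver, pin tray, brass cylinder) is pushed more than 20 mm (distance of any of cam, screwdriver, pin_tray, rim_cylinder from where it was at the start of the episode above 0.02 m).
It also fails if it takes over 72 s, if anything falls off the work surface, if the arm or the gripper's body presses on something with over 40 N, if the wrist force passes 120 N, or if a joint passes its speed limit or range.

## Working session

There is one attempt and no reset: what is moved stays moved. The work goes in short steps, Python scripts to look and compute and a tool call to move; the robot and the scene stay as the last step left them, time stands still between calls to the robot, and variables do not carry over. Pictures are saved under pics/ and viewed, at most 10 in all, crops included, and the job is handed in when it is done.

Besides the shell and the picture viewer there is one more tool, called after "Emit:" as name(argument=value, ...) on one line, values as JSON. drive_tool: Moves the arm, as the interface text tells. Its arguments: {"type":"object","properties":{"increments":{"type":"array"},"grip_force":{"type":"number"}},"required":["increments"]}

```bash
ls; mkdir -p pics; python3 - <<'E'
from workcell import bot
import cv2,pickle
for n in("top","side"):
    c=bot.read_camera(n); pickle.dump(c,open(f"pics/{n}0.pkl","wb"))
    cv2.imwrite(f"pics/{n}0.png",cv2.resize(c["pixels"][:,:,::-1],None,fx=1.42,fy=1.42,interpolation=cv2.INTER_CUBIC))
    print(n,c["fovy"],c["cx"],c["cy"],c["camera_from_world"].round(3).tolist())
print(bot.read_state())
E
```

```text
pics
top 44.511920566777654 283.82554998324525 216.59235296254764 [[-0.014, -1.0, 0.023, 0.027], [-0.99, 0.011, -0.142, 0.581], [0.142, -0.025, -0.99, 1.32], [0.0, 0.0, 0.0, 1.0]]
side 45.007450842607135 275.6428122266673 204.3159969067725 [[0.999, -0.036, 0.012, -0.569], [-0.016, -0.683, -0.73, 0.106], [0.035, 0.729, -0.683, 1.263], [0.0, 0.0, 0.0, 1.0]]
{'time': 0.1, 'q': array([-1.27087518e+00,  2.64702457e-01,  1.60525950e+00,  3.08383577e-05,
        1.27372930e+00, -3.68721741e-02]), 'joint_vel': array([ 0.00100299, -0.00171772, -0.002001  , -0.00064697, -0.00031965,
        0.000464  ]), 'joint_torque': array([ 3.85642825e-04, -5.16708469e+01, -3.68589699e+01,  7.64939642e-06,
        6.34493743e-03, -1.47043551e-05]), 'tool_pos': array([ 0.22298912, -0.6367675 ,  0.40345764]), 'tcp_rot': array([-3.09510156e+00, -5.26173555e-01,  3.86158925e-04]), 'wrist_force': array([ 0.82259382, -0.49925067,  0.84028335]), 'torque': array([-0.00964659,  0.03276557, -0.07982911]), 'grip_force': 0.0, 'width': 0.995725257385246}
```

View pics/top0.png

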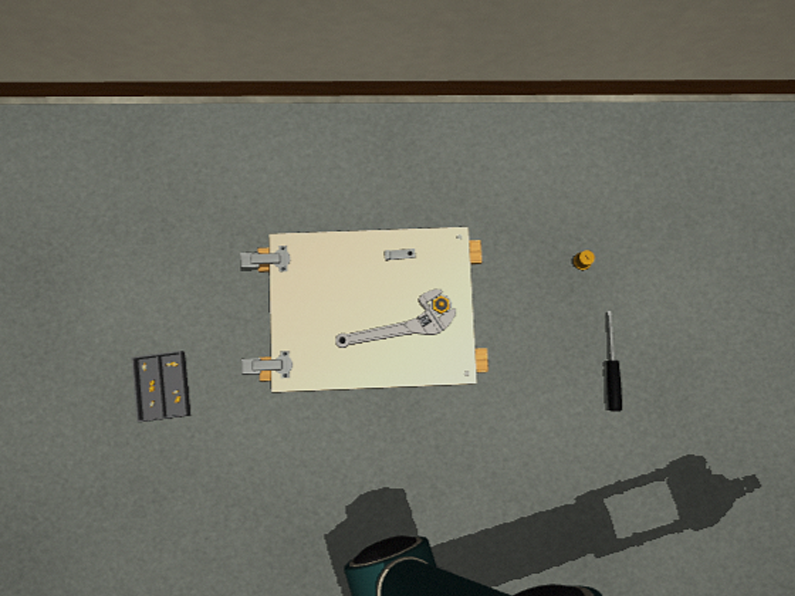

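View pics/side0.png

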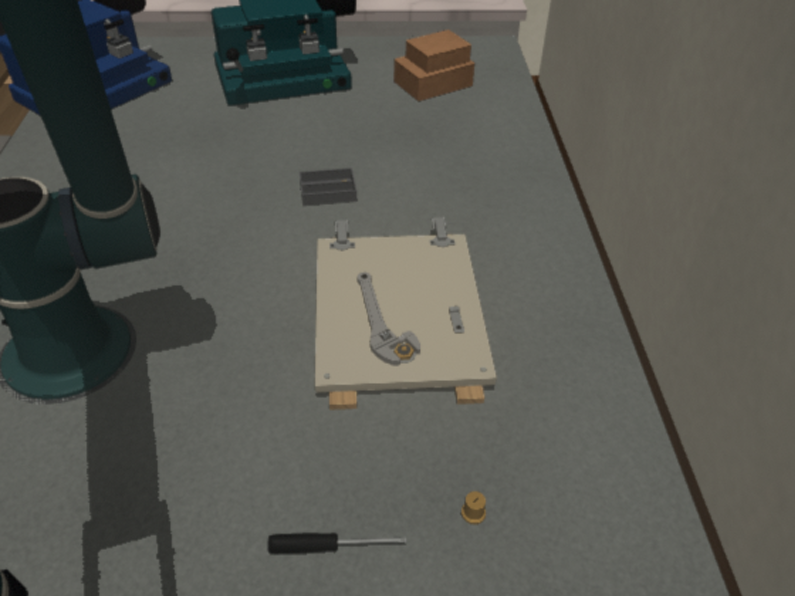

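The top view shows the nut at about (441,304) and the handle end at (342,341), both in scaled pixels. The side view shows the nut at (403,350) and the handle end at (364,276). I'll enlarge both.

```bash
python3 - <<'E'
import cv2,pickle
for n,(x,y,w,h,s) in dict(top=(230,195,100,60,8),side=(240,180,80,75,8)).items():
    p=pickle.load(open(f"pics/{n}0.pkl","rb"))["pixels"][y:y+h,x:x+w,::-1]
    cv2.imwrite(f"pics/{n}0c.png",cv2.resize(p,None,fx=s,fy=s,interpolation=cv2.INTER_CUBIC))
E
```

```text
(no output)
```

View pics/top0c.png

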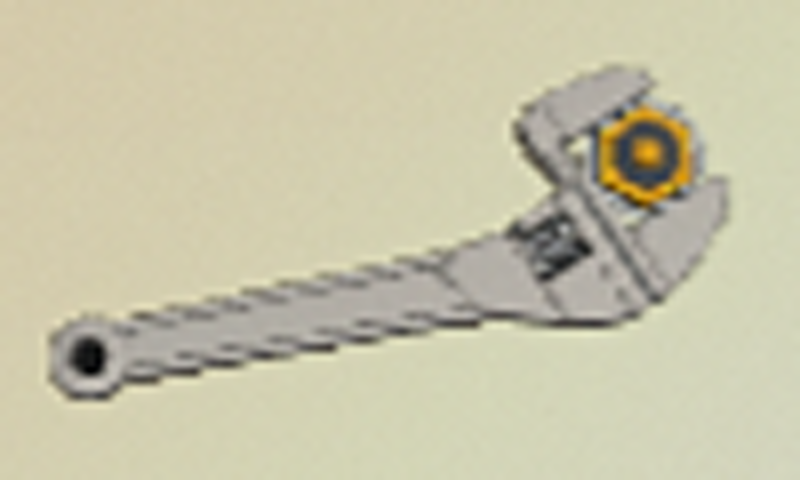

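View pics/side0c.png

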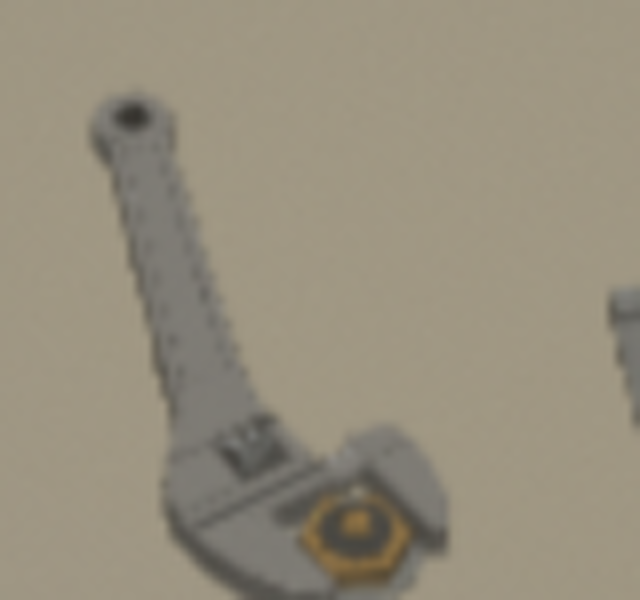

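The top crop shows, in crop pixels, the barrel at (648,152), the thumbwheel at (553,240) and the handle hole at (88,355). The side crop shows them at (355,523), (252,447) and (131,115). Next I'll triangulate these points.

```bash
cat >h.py <<'E'
import numpy as np,pickle,cv2
def P(c):
    f=210/np.tan(np.radians(c["fovy"])/2)
    return np.array([[f,0,c["cx"]],[0,f,c["cy"]],[0,0,1]])@c["camera_from_world"][:3]
def tri(ca,cb,a,b):
    X=cv2.triangulatePoints(P(ca),P(cb),np.array(a,float).reshape(2,1),np.array(b,float).reshape(2,1))[:,0]; return X[:3]/X[3]
def onz(c,p,z):  # pixel to plane z
    M=P(c); H=np.column_stack([M[:,0],M[:,1],M[:,2]*z+M[:,3]]); v=np.linalg.solve(H,[*p,1]); return v[:2]/v[2]
E
python3 - <<'E'
from h import *
t,s=[pickle.load(open(f"pics/{n}0.pkl","rb")) for n in("top","side")]
T=lambda x,y:(230+x/8-.44,195+y/8-.44); S=lambda x,y:(240+x/8-.44,180+y/8-.44)
pts=dict(nut=((648,152),(355,523)),knurl=((553,240),(252,447)),hole=((88,355),(131,115)))
g={}
for k,(a,b) in pts.items():
    g[k]=tri(t,s,T(*a),S(*b)); print(k,g[k].round(4))
zd=g['nut'][2]-.015; print("door z",zd)
print([onz(t,T(*pts[k][0]),zd+h).round(4) for k,h in(('nut',.015),('knurl',.0179),('hole',.013))],[onz(s,S(*pts[k][1]),zd+h).round(4) for k,h in(('nut',.015),('knurl',.0179),('hole',.013))])
# fit wrench pose from knurl and hole
E
python3 - <<'E'
import numpy as np
E
```

```text
nut [ 0.5874 -0.0513  0.0472]
knurl [ 0.5579 -0.0194  0.0473]
hole [0.522  0.1338 0.0465]
door z 0.03216228989879318
[array([ 0.5881, -0.0513]), array([ 0.5587, -0.0191]), array([0.523 , 0.1339])] [array([ 0.5866, -0.0515]), array([ 0.5566, -0.0222]), array([0.5211, 0.1351])]
```

Emit:
drive_tool(increments=[{"delta_pos":[0,0,0],"turn":-0.113,"jaw":-1},{"delta_pos":[0,0,0],"turn":-0.113,"jaw":-1},{"delta_pos":[0,0,0],"turn":-0.113,"jaw":-1},{"delta_pos":[0,0,0],"turn":-0.113,"jaw":-1},{"delta_pos":[0,0,0],"turn":-0.113,"jaw":-1},{"delta_pos":[0,0,0],"turn":-0.113,"jaw":-1},{"delta_pos":[0,0,0],"turn":-0.113,"jaw":-1},{"delta_pos":[0,0,0],"turn":-0.113,"jaw":-1}], grip_force=20)

```text
time: 0.77
tool_pos: [0.223, -0.6369, 0.4039]
tcp_rot: [-2.55, -1.833, -0.001]
wrist_force: [0.6, -0.8, -0.5]
width: -0.002
grip_force: 0.0
```

Emit:
drive_tool(increments=[{"delta_pos":[0,0,0],"turn":-0.113,"jaw":-1},{"delta_pos":[0,0,0],"turn":-0.113,"jaw":-1},{"delta_pos":[0,0,0],"turn":-0.113,"jaw":-1},{"delta_pos":[0,0,0],"turn":-0.113,"jaw":-1},{"delta_pos":[0,0,0],"turn":-0.113,"jaw":-1},{"delta_pos":[0,0,0],"turn":-0.113,"jaw":-1},{"delta_pos":[0,0,0],"turn":-0.113,"jaw":-1},{"delta_pos":[0,0,0],"turn":-0.113,"jaw":-1}])

```text
time: 1.43
tool_pos: [0.223, -0.6369, 0.4039]
tcp_rot: [-1.494, -2.763, -0.002]
wrist_force: [0.4, 0.0, 0.4]
width: -0.001
grip_force: 0.0
```

Emit:
drive_tool(increments=[{"delta_pos":[18.6,34.3,0],"turn":0,"jaw":-1},{"delta_pos":[18.6,34.3,0],"turn":0,"jaw":-1},{"delta_pos":[18.6,34.3,0],"turn":0,"jaw":-1},{"delta_pos":[18.6,34.3,0],"turn":0,"jaw":-1},{"delta_pos":[18.6,34.3,0],"turn":0,"jaw":-1},{"delta_pos":[18.6,34.3,0],"turn":0,"jaw":-1},{"delta_pos":[18.6,34.3,0],"turn":0,"jaw":-1},{"delta_pos":[18.6,34.3,0],"turn":0,"jaw":-1}])

```text
time: 2.1
tool_pos: [0.373, -0.3612, 0.4043]
tcp_rot: [-1.502, -2.759, -0.001]
wrist_force: [1.2, -0.6, -0.4]
width: 0.002
grip_force: 0.0
```

Emit:
drive_tool(increments=[{"delta_pos":[18.6,34.2,0],"turn":0,"jaw":-1},{"delta_pos":[18.6,34.2,0],"turn":0,"jaw":-1},{"delta_pos":[18.6,34.2,0],"turn":0,"jaw":-1},{"delta_pos":[18.6,34.2,0],"turn":0,"jaw":-1},{"delta_pos":[18.6,34.2,0],"turn":0,"jaw":-1},{"delta_pos":[18.6,34.2,0],"turn":0,"jaw":-1},{"delta_pos":[18.6,34.2,0],"turn":0,"jaw":-1},{"delta_pos":[18.6,34.2,0],"turn":0,"jaw":-1}])

```text
time: 2.77
tool_pos: [0.5219, -0.0876, 0.4044]
tcp_rot: [-1.501, -2.759, 0.0]
wrist_force: [0.1, -0.9, 0.7]
width: 0.002
grip_force: 0.0
```

Emit:
drive_tool(increments=[{"delta_pos":[18.6,34.2,0],"turn":0,"jaw":-1},{"delta_pos":[18.6,34.2,0],"turn":0,"jaw":-1},{"delta_pos":[0,0,35],"turn":0,"jaw":-1},{"delta_pos":[0,0,35],"turn":0,"jaw":-1},{"delta_pos":[0,0,35],"turn":0,"jaw":-1},{"delta_pos":[0,0,35],"turn":0,"jaw":-1},{"delta_pos":[0,0,20],"turn":0,"jaw":-1},{"delta_pos":[0,0,0],"turn":0,"jaw":-1}])

```text
time: 3.43
tool_pos: [0.5554, -0.0208, 0.2384]
tcp_rot: [-1.496, -2.75, 0.008]
wrist_force: [-0.9, 0.6, -1.0]
width: 0.003
grip_force: 0.0
```

```bash
python3 - <<'E'
from workcell import bot
import cv2,pickle,numpy as np
im=[]
for n,(x,y,w,h) in dict(top=(250,180,80,80),side=(235,170,80,80)).items():
    c=bot.read_camera(n); pickle.dump(c,open(f"pics/{n}1.pkl","wb"))
    im.append(cv2.resize(c["pixels"][y:y+h,x:x+w,::-1],None,fx=5,fy=5,interpolation=cv2.INTER_CUBIC))
cv2.imwrite("pics/c1.png",np.hstack(im))
E
```

```text
(no output)
```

View pics/c1.png

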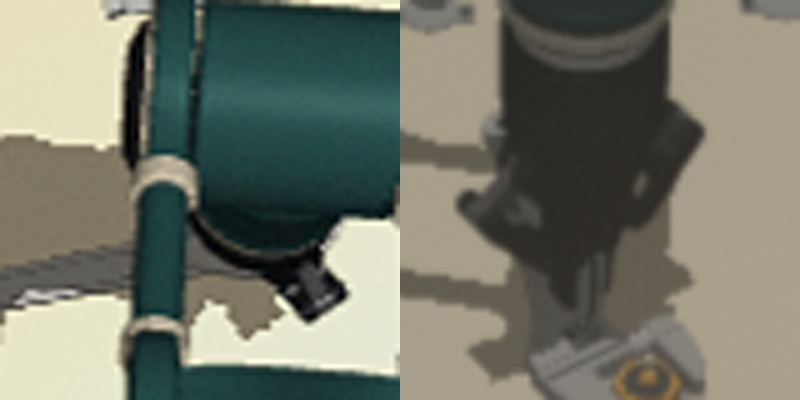

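Emit:
drive_tool(increments=[{"delta_pos":[10,2.9,0],"turn":0,"jaw":-1},{"delta_pos":[0,0,7],"turn":0,"jaw":-1},{"delta_pos":[0,0,5],"turn":0,"jaw":-1},{"delta_pos":[0,0,0],"turn":0,"jaw":-1},{"delta_pos":[0,0,0],"turn":0,"jaw":-1}])

```text
time: 3.95
tool_pos: [0.5559, -0.0112, 0.233]
tcp_rot: [1.501, 2.759, 0.0]
wrist_force: [-0.2, -0.2, 0.4]
width: 0.0
grip_force: 0.0
```

Emit:
drive_tool(increments=[{"delta_pos":[0,0,0.6],"turn":0,"jaw":-1},{"delta_pos":[0,0,0],"turn":0,"jaw":-1},{"delta_pos":[0,0,0],"turn":0,"jaw":-1}])

```text
time: 4.2
tool_pos: [0.556, -0.0114, 0.2323]
tcp_rot: [1.502, 2.759, 0.0]
wrist_force: [-0.2, 0.2, -0.2]
width: -0.004
grip_force: 0.0
```

Emit:
drive_tool(increments=[{"delta_pos":[0,0,0.6],"turn":0,"jaw":-1},{"delta_pos":[0,0,0],"turn":0,"jaw":-1},{"delta_pos":[0,0,0],"turn":0,"jaw":-1}])

```text
time: 4.45
tool_pos: [0.5559, -0.0113, 0.2315]
tcp_rot: [-1.502, -2.759, 0.0]
wrist_force: [-0.8, -0.0, 0.6]
width: 0.003
grip_force: 0.0
```

Emit:
drive_tool(increments=[{"delta_pos":[1.5,-2.5,2],"turn":0,"jaw":-1},{"delta_pos":[0,0,1.5],"turn":0,"jaw":-1},{"delta_pos":[0,0,1.5],"turn":0,"jaw":-1},{"delta_pos":[0,0,0],"turn":0,"jaw":-1},{"delta_pos":[0,0,0],"turn":0,"jaw":-1}])

```text
time: 4.87
tool_pos: [0.5528, -0.0114, 0.2262]
tcp_rot: [-1.502, -2.759, 0.0]
wrist_force: [-0.0, 0.6, 0.5]
width: 0.001
grip_force: 0.0
```

Emit:
drive_tool(increments=[{"delta_pos":[0,0,0.8],"turn":0,"jaw":-1},{"delta_pos":[0,0,0],"turn":0,"jaw":-1},{"delta_pos":[0,0,0],"turn":0,"jaw":-1}])

```text
time: 5.12
tool_pos: [0.553, -0.0114, 0.2257]
tcp_rot: [-1.502, -2.759, 0.0]
wrist_force: [-0.3, -0.6, 0.1]
width: 0.001
grip_force: 0.0
```

Emit:
drive_tool(increments=[{"delta_pos":[0,0,0.8],"turn":0,"jaw":-1},{"delta_pos":[0,0,0],"turn":0,"jaw":-1},{"delta_pos":[0,0,0],"turn":0,"jaw":-1}])

```text
time: 5.37
tool_pos: [0.5531, -0.0113, 0.225]
tcp_rot: [1.502, 2.759, 0.0]
wrist_force: [-0.1, 0.0, 0.5]
width: -0.002
grip_force: 0.3
```

Emit:
drive_tool(increments=[{"delta_pos":[0,0,0.8],"turn":0,"jaw":-1},{"delta_pos":[0,0,0],"turn":0,"jaw":-1},{"delta_pos":[0,0,0],"turn":0,"jaw":-1}])

```text
time: 5.62
tool_pos: [0.5532, -0.0113, 0.2248]
tcp_rot: [1.502, 2.759, 0.0]
wrist_force: [-1.8, -0.0, 4.3]
width: 0.001
grip_force: 2.5
```

Emit:
drive_tool(increments=[{"delta_pos":[0,0,0.3],"turn":0,"jaw":-1},{"delta_pos":[-1.5,0,0],"turn":0,"jaw":-1},{"delta_pos":[-2,0,0],"turn":0,"jaw":-1},{"delta_pos":[-2,0,0],"turn":0,"jaw":-1},{"delta_pos":[-2,0,0],"turn":0,"jaw":-1}])

```text
time: 6.03
tool_pos: [0.5572, -0.0175, 0.225]
tcp_rot: [-1.502, -2.759, -0.001]
wrist_force: [-3.1, 0.1, 9.2]
width: -0.001
grip_force: 4.6
```

Emit:
drive_tool(increments=[{"delta_pos":[-2,0,-0.5],"turn":0,"jaw":-1},{"delta_pos":[-2,0,0],"turn":0,"jaw":-1},{"delta_pos":[-2,0,0],"turn":0,"jaw":-1},{"delta_pos":[-2,0,0],"turn":0,"jaw":-1}])

```text
time: 6.37
tool_pos: [0.5615, -0.0242, 0.225]
tcp_rot: [-1.502, -2.759, -0.001]
wrist_force: [-2.5, 1.6, 6.6]
width: 0.002
grip_force: 3.4
```

Emit:
drive_tool(increments=[{"delta_pos":[-2,0,0],"turn":0,"jaw":-1},{"delta_pos":[-1.5,0,0],"turn":0,"jaw":-1}])

```text
time: 6.53
tool_pos: [0.5634, -0.0272, 0.2249]
tcp_rot: [-1.502, -2.759, -0.001]
wrist_force: [-0.9, 1.6, 4.8]
width: 0.002
grip_force: 1.9
```

Emit:
drive_tool(increments=[{"delta_pos":[0,0,-4],"turn":0,"jaw":-1},{"delta_pos":[9,0,0],"turn":0,"jaw":-1},{"delta_pos":[9,0,0],"turn":0,"jaw":-1},{"delta_pos":[0,0,0],"turn":0,"jaw":-1},{"delta_pos":[0,0,2],"turn":0,"jaw":-1},{"delta_pos":[0,0,1.9],"turn":0,"jaw":-1},{"delta_pos":[0,0,0],"turn":0,"jaw":-1},{"delta_pos":[0,0,0],"turn":0,"jaw":-1}])

```text
time: 7.2
tool_pos: [0.5535, -0.0119, 0.2248]
tcp_rot: [-1.501, -2.759, -0.0]
wrist_force: [-3.1, 1.3, 5.3]
width: -0.001
grip_force: 3.1
```

Emit:
drive_tool(increments=[{"delta_pos":[-1.5,0,0],"turn":0,"jaw":-1},{"delta_pos":[-2,0,0],"turn":0,"jaw":-1},{"delta_pos":[-2,0,0],"turn":0,"jaw":-1},{"delta_pos":[-2,0,0],"turn":0,"jaw":-1}])

```text
time: 7.53
tool_pos: [0.5577, -0.0184, 0.225]
tcp_rot: [-1.502, -2.759, -0.0]
wrist_force: [-2.6, 0.4, 6.3]
width: 0.002
grip_force: 3.4
```

Emit:
drive_tool(increments=[{"delta_pos":[-2,0,0],"turn":0,"jaw":-1},{"delta_pos":[-2,0,0],"turn":0,"jaw":-1},{"delta_pos":[-2,0,0],"turn":0,"jaw":-1},{"delta_pos":[-2,0,0],"turn":0,"jaw":-1},{"delta_pos":[-2,0,0],"turn":0,"jaw":-1}])

```text
time: 7.95
tool_pos: [0.5633, -0.0267, 0.225]
tcp_rot: [-1.502, -2.759, -0.001]
wrist_force: [-1.2, 1.9, 4.4]
width: -0.002
grip_force: 1.8
```

Emit:
drive_tool(increments=[{"delta_pos":[0,0,-4],"turn":0,"jaw":-1},{"delta_pos":[9,0,0],"turn":0,"jaw":-1},{"delta_pos":[9,0,0],"turn":0,"jaw":-1},{"delta_pos":[0,0,0],"turn":0,"jaw":-1},{"delta_pos":[0,0,2],"turn":0,"jaw":-1},{"delta_pos":[0,0,1.9],"turn":0,"jaw":-1},{"delta_pos":[0,0,0],"turn":0,"jaw":-1},{"delta_pos":[0,0,0],"turn":0,"jaw":-1}])

```text
time: 8.62
tool_pos: [0.5532, -0.0115, 0.2247]
tcp_rot: [-1.501, -2.759, -0.0]
wrist_force: [-1.1, 1.5, 4.8]
width: -0.002
grip_force: 2.5
```

Emit:
drive_tool(increments=[{"delta_pos":[-1.5,0,0],"turn":0,"jaw":-1},{"delta_pos":[-2,0,0],"turn":0,"jaw":-1},{"delta_pos":[-2,0,0],"turn":0,"jaw":-1},{"delta_pos":[-2,0,0],"turn":0,"jaw":-1}])

```text
time: 8.95
tool_pos: [0.5577, -0.0179, 0.2251]
tcp_rot: [1.502, 2.759, 0.001]
wrist_force: [-0.7, 2.5, 5.0]
width: 0.002
grip_force: 2.7
```

Emit:
drive_tool(increments=[{"delta_pos":[-2,0,0],"turn":0,"jaw":-1},{"delta_pos":[-2,0,0],"turn":0,"jaw":-1},{"delta_pos":[-2,0,0],"turn":0,"jaw":-1},{"delta_pos":[-2,0,0],"turn":0,"jaw":-1},{"delta_pos":[-2,0,0],"turn":0,"jaw":-1}])

```text
time: 9.37
tool_pos: [0.5635, -0.0263, 0.225]
tcp_rot: [1.502, 2.758, 0.002]
wrist_force: [0.6, 3.3, 5.1]
width: -0.001
grip_force: 2.2
```

Emit:
drive_tool(increments=[{"delta_pos":[0,0,-4],"turn":0,"jaw":-1},{"delta_pos":[9,0,0],"turn":0,"jaw":-1},{"delta_pos":[9,0,0],"turn":0,"jaw":-1},{"delta_pos":[0,0,0],"turn":0,"jaw":-1},{"delta_pos":[0,0,2],"turn":0,"jaw":-1},{"delta_pos":[0,0,2.1],"turn":0,"jaw":-1},{"delta_pos":[0,0,0],"turn":0,"jaw":-1},{"delta_pos":[0,0,0],"turn":0,"jaw":-1}])

```text
time: 10.03
tool_pos: [0.5528, -0.0112, 0.2245]
tcp_rot: [-1.501, -2.759, 0.0]
wrist_force: [-2.3, 1.4, 4.4]
width: 0.0
grip_force: 2.3
```

Emit:
drive_tool(increments=[{"delta_pos":[-1.5,0,0],"turn":0,"jaw":-1},{"delta_pos":[-2,0,0],"turn":0,"jaw":-1},{"delta_pos":[-2,0,0],"turn":0,"jaw":-1},{"delta_pos":[-2,0,0],"turn":0,"jaw":-1}])

```text
time: 10.37
tool_pos: [0.5573, -0.0175, 0.2251]
tcp_rot: [1.502, 2.759, 0.001]
wrist_force: [-3.2, 2.7, 6.5]
width: -0.002
grip_force: 3.3
```

Emit:
drive_tool(increments=[{"delta_pos":[-2,0,0],"turn":0,"jaw":-1},{"delta_pos":[-2,0,0],"turn":0,"jaw":-1},{"delta_pos":[-2,0,0],"turn":0,"jaw":-1},{"delta_pos":[-2,0,0],"turn":0,"jaw":-1},{"delta_pos":[-2,0,0],"turn":0,"jaw":-1}])

```text
time: 10.78
tool_pos: [0.5627, -0.0256, 0.225]
tcp_rot: [-1.502, -2.758, -0.002]
wrist_force: [-2.2, 4.2, 6.9]
width: 0.002
grip_force: 3.5
```

Emit:
drive_tool(increments=[{"delta_pos":[0,0,-4],"turn":0,"jaw":-1},{"delta_pos":[9,0,0],"turn":0,"jaw":-1},{"delta_pos":[9,0,0],"turn":0,"jaw":-1},{"delta_pos":[0,0,0],"turn":0,"jaw":-1},{"delta_pos":[0,0,2],"turn":0,"jaw":-1},{"delta_pos":[0,0,2.1],"turn":0,"jaw":-1},{"delta_pos":[0,0,0],"turn":0,"jaw":-1},{"delta_pos":[0,0,0],"turn":0,"jaw":-1}])

```text
time: 11.45
tool_pos: [0.5526, -0.0107, 0.2242]
tcp_rot: [-1.502, -2.758, -0.0]
wrist_force: [-1.6, 2.5, 2.1]
width: -0.002
grip_force: 1.9
```

Emit:
drive_tool(increments=[{"delta_pos":[-1.5,0,0],"turn":0,"jaw":-1},{"delta_pos":[-2,0,0],"turn":0,"jaw":-1},{"delta_pos":[-2,0,0],"turn":0,"jaw":-1},{"delta_pos":[-2,0,0],"turn":0,"jaw":-1}])

```text
time: 11.78
tool_pos: [0.5569, -0.0168, 0.225]
tcp_rot: [-1.502, -2.758, -0.001]
wrist_force: [-3.5, 3.8, 6.4]
width: -0.003
grip_force: 3.6
```

Emit:
drive_tool(increments=[{"delta_pos":[-2,0,0],"turn":0,"jaw":-1},{"delta_pos":[-2,0,0],"turn":0,"jaw":-1},{"delta_pos":[-2,0,0],"turn":0,"jaw":-1},{"delta_pos":[-2,0,0],"turn":0,"jaw":-1}])

```text
time: 12.12
tool_pos: [0.5614, -0.0237, 0.2251]
tcp_rot: [-1.502, -2.759, -0.002]
wrist_force: [-2.8, 3.6, 6.7]
width: -0.001
grip_force: 3.5
```

Emit:
drive_tool(increments=[{"delta_pos":[0,0,-20],"turn":0,"jaw":-1},{"delta_pos":[0,0,-30],"turn":0,"jaw":-1},{"delta_pos":[30,25,0],"turn":0,"jaw":-1},{"delta_pos":[30,25,0],"turn":0,"jaw":-1},{"delta_pos":[30,25,0],"turn":0,"jaw":-1},{"delta_pos":[0,0,0],"turn":0,"jaw":-1}])

```text
time: 12.62
tool_pos: [0.5761, 0.0971, 0.2748]
tcp_rot: [1.496, 2.761, 0.005]
wrist_force: [0.8, 0.3, -0.7]
width: 0.002
grip_force: 0.0
```

```bash
python3 - <<'E'
from workcell import bot
import cv2,pickle,numpy as np
im=[]
for n,(x,y,w,h) in dict(top=(235,190,100,60),side=(240,180,70,84)).items():
    c=bot.read_camera(n); pickle.dump(c,open(f"pics/{n}2.pkl","wb"))
    im.append(cv2.resize(c["pixels"][y:y+h,x:x+w,::-1],None,fx=(4 if n=="top" else 5.6),fy=(4 if n=="top" else 5.6),interpolation=cv2.INTER_CUBIC))
a=np.zeros((im[1].shape[0],400,3),np.uint8);a[:240]=im[0]
cv2.imwrite("pics/c2.png",np.hstack([a,im[1]]))
E
```

```text
(no output)
```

View pics/c2.png

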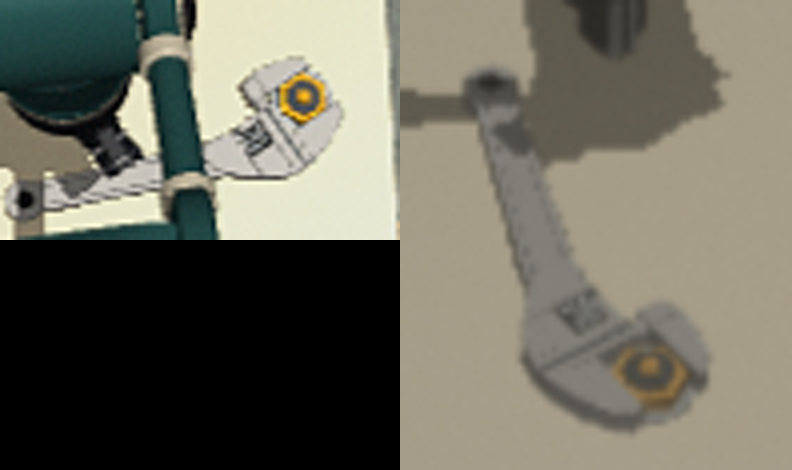

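The pictures show the jaws closed on the nut: top pane nut at (304,97), side pane nut at (650,370). The handle hole, at (25,199) and (489,83), has hardly moved. The drag force has levelled off at the slip limit, so the jaws are snug. Next I'll go to the trailing side of the handle and push it with the closed fingers, which keeps well clear of the cam.

Emit:
drive_tool(increments=[{"delta_pos":[0,0,0],"turn":0.1,"jaw":-1},{"delta_pos":[0,0,0],"turn":0.1,"jaw":-1},{"delta_pos":[0,0,0],"turn":0.1,"jaw":-1},{"delta_pos":[0,0,0],"turn":0.09,"jaw":-1},{"delta_pos":[-2.5,-26,0],"turn":0,"jaw":-1},{"delta_pos":[-2.5,-26,0],"turn":0,"jaw":-1},{"delta_pos":[-2.5,-26,0],"turn":0,"jaw":-1},{"delta_pos":[0,0,0],"turn":0,"jaw":-1}])

```text
time: 13.38
tool_pos: [0.4952, 0.0683, 0.2722]
tcp_rot: [-2.007, -2.411, 0.009]
wrist_force: [-0.5, -0.4, 0.1]
width: -0.001
grip_force: 0.0
```

Emit:
drive_tool(increments=[{"delta_pos":[0,0,20],"turn":0,"jaw":-1},{"delta_pos":[0,0,20],"turn":0,"jaw":-1},{"delta_pos":[0,0,10],"turn":0,"jaw":-1},{"delta_pos":[0,0,0],"turn":0,"jaw":-1},{"delta_pos":[0,0,0],"turn":0,"jaw":-1}])

```text
time: 13.8
tool_pos: [0.4998, 0.07, 0.2237]
tcp_rot: [-2.008, -2.414, 0.002]
wrist_force: [0.3, -0.2, 0.4]
width: -0.001
grip_force: 0.0
```

Emit:
drive_tool(increments=[{"delta_pos":[5,0,6],"turn":0,"jaw":-1},{"delta_pos":[0,0,5.5],"turn":0,"jaw":-1},{"delta_pos":[0,0,0],"turn":0,"jaw":-1},{"delta_pos":[0,0,0],"turn":0,"jaw":-1}])

```text
time: 14.13
tool_pos: [0.499, 0.0758, 0.2127]
tcp_rot: [-2.007, -2.417, 0.0]
wrist_force: [-0.3, -1.0, -1.0]
width: -0.001
grip_force: 0.0
```

Emit:
drive_tool(increments=[{"delta_pos":[0,2,0],"turn":0,"jaw":-1},{"delta_pos":[0,2,0],"turn":0,"jaw":-1},{"delta_pos":[0,1,0],"turn":0,"jaw":-1},{"delta_pos":[0,0,0],"turn":0,"jaw":-1},{"delta_pos":[0,0,0],"turn":0,"jaw":-1}])

```text
time: 14.55
tool_pos: [0.5041, 0.0766, 0.213]
tcp_rot: [2.008, 2.416, 0.0]
wrist_force: [0.1, 0.3, 0.6]
width: 0.003
grip_force: 0.0
```

Emit:
drive_tool(increments=[{"delta_pos":[0,2,0],"turn":0,"jaw":-1},{"delta_pos":[0,1,0],"turn":0,"jaw":-1},{"delta_pos":[0,0,0],"turn":0,"jaw":-1},{"delta_pos":[0,0,0],"turn":0,"jaw":-1}])

```text
time: 14.88
tool_pos: [0.5069, 0.0771, 0.2128]
tcp_rot: [2.008, 2.416, 0.0]
wrist_force: [0.4, -0.1, -0.5]
width: 0.003
grip_force: 0.0
```

Emit:
drive_tool(increments=[{"delta_pos":[0,2,0],"turn":0,"jaw":-1},{"delta_pos":[0,1,0],"turn":0,"jaw":-1},{"delta_pos":[0,0,0],"turn":0,"jaw":-1},{"delta_pos":[0,0,0],"turn":0,"jaw":-1}])

```text
time: 15.22
tool_pos: [0.51, 0.0777, 0.2128]
tcp_rot: [2.008, 2.416, 0.0]
wrist_force: [0.3, -0.0, 0.0]
width: -0.003
grip_force: 0.1
```

Emit:
drive_tool(increments=[{"delta_pos":[0,1.5,0],"turn":0,"jaw":-1},{"delta_pos":[0,1.5,0],"turn":0,"jaw":-1},{"delta_pos":[0,0,0],"turn":0,"jaw":-1}])

```text
time: 15.47
tool_pos: [0.5131, 0.0782, 0.2129]
tcp_rot: [2.008, 2.416, 0.001]
wrist_force: [-0.1, -0.3, 0.8]
width: 0.003
grip_force: 0.0
```

Emit:
drive_tool(increments=[{"delta_pos":[0,1.5,0],"turn":0,"jaw":-1},{"delta_pos":[0,1.5,0],"turn":0,"jaw":-1},{"delta_pos":[0,0,0],"turn":0,"jaw":-1}])

```text
time: 15.72
tool_pos: [0.515, 0.0786, 0.2128]
tcp_rot: [-2.006, -2.414, 0.004]
wrist_force: [-5.8, -2.1, 7.3]
width: 0.0
grip_force: 4.1
```

Emit:
drive_tool(increments=[{"delta_pos":[0,-3,0],"turn":0,"jaw":-1},{"delta_pos":[0,0,2.5],"turn":0,"jaw":-1},{"delta_pos":[0,0,0],"turn":0,"jaw":-1},{"delta_pos":[0,1.5,0],"turn":0,"jaw":-1},{"delta_pos":[0,1.0,0],"turn":0,"jaw":-1},{"delta_pos":[0,0,0],"turn":0,"jaw":-1}])

```text
time: 16.22
tool_pos: [0.5142, 0.0784, 0.2125]
tcp_rot: [-2.006, -2.414, 0.006]
wrist_force: [-14.6, -1.5, 24.2]
width: -0.002
grip_force: 12.7
```

Emit:
drive_tool(increments=[{"delta_pos":[0,1,0],"turn":0,"jaw":-1},{"delta_pos":[0,0,0],"turn":0,"jaw":-1},{"delta_pos":[0,0,0],"turn":0,"jaw":-1}])

```text
time: 16.47
tool_pos: [0.5146, 0.0785, 0.2124]
tcp_rot: [-2.005, -2.413, 0.008]
wrist_force: [-17.0, -3.3, 26.5]
width: -0.002
grip_force: 13.9
```

Emit:
drive_tool(increments=[{"delta_pos":[0,-2,-2],"turn":0,"jaw":-1},{"delta_pos":[0,-2,0],"turn":0,"jaw":-1},{"delta_pos":[0,0,0],"turn":0,"jaw":-1},{"delta_pos":[0,0,0],"turn":0,"jaw":-1}])

```text
time: 16.8
tool_pos: [0.5126, 0.0781, 0.2127]
tcp_rot: [2.008, 2.416, 0.001]
wrist_force: [-1.7, 0.2, 7.0]
width: -0.003
grip_force: 3.2
```

```bash
python3 - <<'E'
from workcell import bot
import cv2,pickle,numpy as np
im=[]
for n,(x,y,w,h) in dict(top=(220,180,110,100),side=(225,165,80,100)).items():
    c=bot.read_camera(n); pickle.dump(c,open(f"pics/{n}3.pkl","wb"))
    s=4 if n=="top" else 4
    im.append(cv2.resize(c["pixels"][y:y+h,x:x+w,::-1],None,fx=s,fy=s,interpolation=cv2.INTER_CUBIC))
cv2.imwrite("pics/c3.png",np.hstack(im))
E
```

```text
(no output)
```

View pics/c3.png

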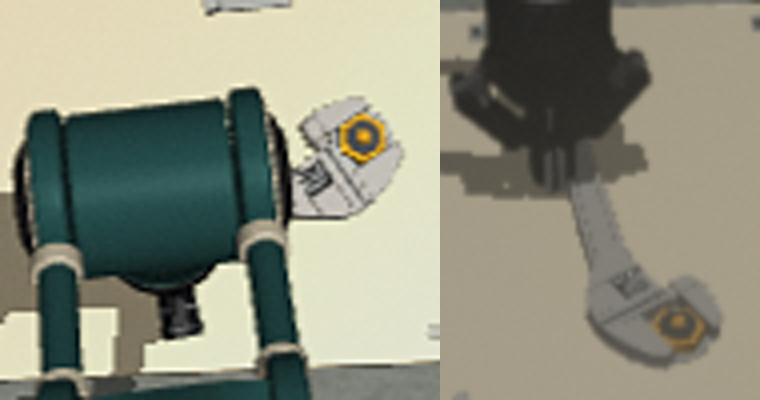

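Emit:
drive_tool(increments=[{"delta_pos":[0,-1,-2],"turn":0,"jaw":-1},{"delta_pos":[0,0,-1.5],"turn":0,"jaw":-1},{"delta_pos":[0,0,0],"turn":0,"jaw":-1},{"delta_pos":[0,0,0],"turn":0,"jaw":-1}])

```text
time: 17.23
tool_pos: [0.5113, 0.0779, 0.2155]
tcp_rot: [-2.008, -2.416, 0.0]
wrist_force: [-0.2, 0.2, 0.2]
width: 0.001
grip_force: 0.0
```

Emit:
drive_tool(increments=[{"delta_pos":[0,1.5,0],"turn":0,"jaw":-1},{"delta_pos":[0,1.5,0],"turn":0,"jaw":-1},{"delta_pos":[0,1.0,0],"turn":0,"jaw":-1},{"delta_pos":[0,0,0],"turn":0,"jaw":-1}])

```text
time: 17.57
tool_pos: [0.5149, 0.0786, 0.2154]
tcp_rot: [-2.007, -2.415, 0.002]
wrist_force: [-2.3, 0.3, 1.4]
width: 0.002
grip_force: 1.2
```

```bash
python3 - <<'E'
from h import *
c=pickle.load(open("pics/side3.pkl","rb"))
print("seen",(110)/4+225-.4,188/4+165-.4)
for z in(.032,.034,.0395,.045):
    v=P(c)@[.5126,.0671,z,1]; print(z,v[:2]/v[2])
t=pickle.load(open("pics/top2.pkl","rb"));s=pickle.load(open("pics/side2.pkl","rb"))
print(tri(t,s,(235+304/4-.4,190+97/4-.4),(240+250/5.6-.4,180+367/5.6-.4)), tri(t,s,(235+25/4-.4,190+199/4-.4),(240+89/5.6-.4,180+83/5.6-.4)))
E
```

```text
seen 252.1 211.6
0.032 [252.92587282 215.37333045]
0.034 [252.9117509  214.81844472]
0.0395 [252.87276296 213.2865097 ]
0.045 [252.83354955 211.74571562]
[ 0.58740615 -0.0514229   0.04637635] [0.5209193  0.13306636 0.0454409 ]
```

Emit:
drive_tool(increments=[{"delta_pos":[1.3,4.3,0],"turn":0.03,"jaw":-1},{"delta_pos":[1.3,4.3,0],"turn":0.03,"jaw":-1},{"delta_pos":[1.3,4.3,0],"turn":0.03,"jaw":-1}])

```text
time: 17.82
tool_pos: [0.5262, 0.0843, 0.2152]
tcp_rot: [-2.114, -2.32, 0.005]
wrist_force: [-5.4, -1.3, 4.2]
width: 0.003
grip_force: 2.6
```

Emit:
drive_tool(increments=[{"delta_pos":[1.8,5.7,0],"turn":0.04,"jaw":-1},{"delta_pos":[1.8,5.7,0],"turn":0.04,"jaw":-1},{"delta_pos":[1.8,5.7,0],"turn":0.04,"jaw":-1},{"delta_pos":[1.8,5.7,0],"turn":0.04,"jaw":-1}])

```text
time: 18.15
tool_pos: [0.5488, 0.0924, 0.2151]
tcp_rot: [-2.294, -2.143, 0.005]
wrist_force: [-6.1, -0.7, 2.8]
width: -0.001
grip_force: 2.5
```

```bash
python3 - <<'E'
from workcell import bot
import cv2,pickle,numpy as np
im=[]
for n,(x,y,w,h) in dict(top=(260,180,75,75),side=(240,190,75,75)).items():
    c=bot.read_camera(n); pickle.dump(c,open(f"pics/{n}4.pkl","wb"))
    im.append(cv2.resize(c["pixels"][y:y+h,x:x+w,::-1],None,fx=5.3,fy=5.3,interpolation=cv2.INTER_CUBIC))
cv2.imwrite("pics/c4.png",np.hstack(im))
E
```

```text
(no output)
```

View pics/c4.png

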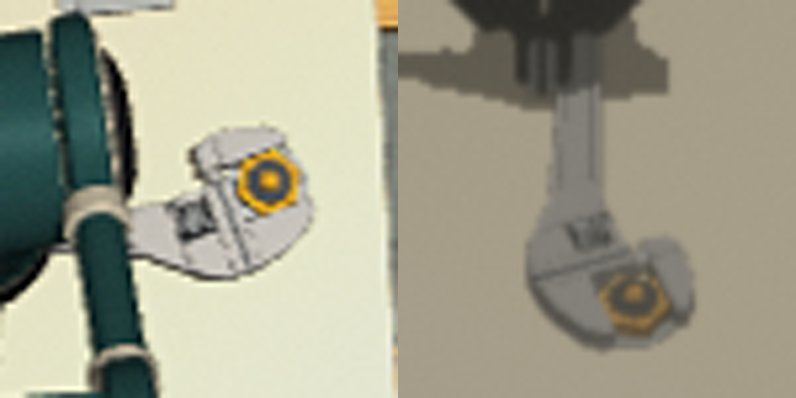

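The wrench and nut have turned together by about 14°. The jaws are still square on the nut, at top pane (267,182). I'll carry on to 45°.

Emit:
drive_tool(increments=[{"delta_pos":[1.8,5.7,0],"turn":0.04,"jaw":-1},{"delta_pos":[1.8,5.7,0],"turn":0.04,"jaw":-1},{"delta_pos":[1.8,5.7,0],"turn":0.04,"jaw":-1},{"delta_pos":[1.8,5.7,0],"turn":0.04,"jaw":-1},{"delta_pos":[1.8,5.7,0],"turn":0.04,"jaw":-1},{"delta_pos":[1.8,5.7,0],"turn":0.04,"jaw":-1}])

```text
time: 18.75
tool_pos: [0.5845, 0.0974, 0.2151]
tcp_rot: [-2.533, -1.855, 0.004]
wrist_force: [-4.0, 0.1, 1.1]
width: -0.005
grip_force: 1.8
```

Emit:
drive_tool(increments=[{"delta_pos":[1.8,5.7,0],"turn":0.04,"jaw":-1},{"delta_pos":[1.8,5.7,0],"turn":0.04,"jaw":-1},{"delta_pos":[1.8,5.7,0],"turn":0.04,"jaw":-1},{"delta_pos":[1.8,5.7,0],"turn":0.04,"jaw":-1}])

```text
time: 19.08
tool_pos: [0.6084, 0.0961, 0.2152]
tcp_rot: [-2.674, -1.647, 0.004]
wrist_force: [-3.4, 1.3, 0.5]
width: 0.002
grip_force: 1.8
```

Emit:
drive_tool(increments=[{"delta_pos":[2,6.4,0],"turn":0.045,"jaw":-1},{"delta_pos":[2,6.4,0],"turn":0.045,"jaw":-1},{"delta_pos":[2,6.4,0],"turn":0.045,"jaw":-1},{"delta_pos":[0,0,0],"turn":0,"jaw":-1},{"delta_pos":[0,0,0],"turn":0,"jaw":-1},{"delta_pos":[0,0,0],"turn":0,"jaw":-1},{"delta_pos":[0,0,0],"turn":0,"jaw":-1}])

```text
time: 19.67
tool_pos: [0.6289, 0.0919, 0.216]
tcp_rot: [2.778, 1.466, 0.002]
wrist_force: [-0.2, -0.5, -0.1]
width: 0.002
grip_force: 0.0
```

Emit:
drive_tool(increments=[{"delta_pos":[0,-8,0],"turn":0,"jaw":-1},{"delta_pos":[0,-10,0],"turn":0,"jaw":-1},{"delta_pos":[0,0,-30],"turn":0,"jaw":-1},{"delta_pos":[0,0,-40],"turn":0,"jaw":-1},{"delta_pos":[20,-30,-20],"turn":0,"jaw":-1},{"delta_pos":[20,-30,0],"turn":0,"jaw":-1},{"delta_pos":[20,-30,0],"turn":0,"jaw":-1},{"delta_pos":[0,0,0],"turn":0,"jaw":-1}])

```text
time: 20.33
tool_pos: [0.5707, 0.2074, 0.3067]
tcp_rot: [-2.774, -1.469, -0.002]
wrist_force: [-0.8, 0.4, -0.1]
width: 0.002
grip_force: 0.0
```

```bash
python3 - <<'E'
from workcell import bot
import cv2,pickle,numpy as np
im=[]
for n,(x,y,w,h) in dict(top=(240,165,95,95),side=(240,180,95,95)).items():
    c=bot.read_camera(n); pickle.dump(c,open(f"pics/{n}5.pkl","wb"))
    im.append(cv2.resize(c["pixels"][y:y+h,x:x+w,::-1],None,fx=4.2,fy=4.2,interpolation=cv2.INTER_CUBIC))
cv2.imwrite("pics/c5.png",np.hstack(im))
E
```

```text
(no output)
```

View pics/c5.png

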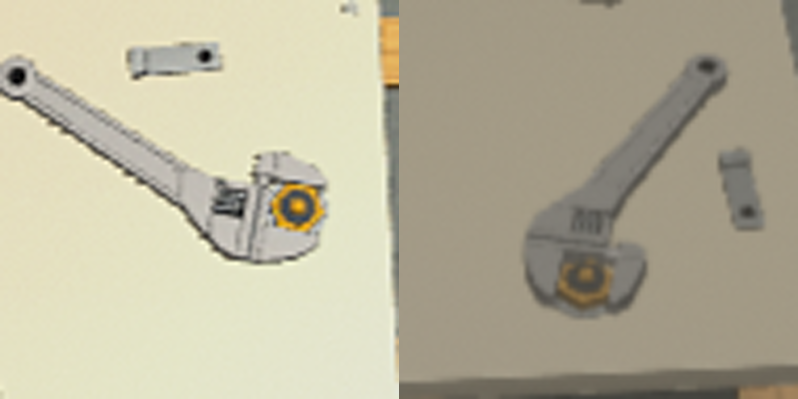

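The wrench is let go and looks square on the nut: top pane nut at (298,206), handle hole at (16,76). The cam is untouched. I'll check the turned angle.

```bash
python3 - <<'E'
from h import *
t=pickle.load(open("pics/top5.pkl","rb"));s=pickle.load(open("pics/side5.pkl","rb"))
T=lambda x,y:(240+x/4.2-.4,165+y/4.2-.4);S=lambda x,y:(240+(x-399)/4.2-.4,180+y/4.2-.4)
n=tri(t,s,T(298,206),S(585,275));h=tri(t,s,T(16,76),S(707,66));print(n,h)
a=np.degrees(np.arctan2(*(h-n)[[1,0]]));a0=np.degrees(np.arctan2(.1331+.0514,.5209-.5874));print(a0,a,a0-a)
E
```

```text
[ 0.58722739 -0.05133256  0.04667044] [0.67294302 0.12599619 0.04541172]
109.8208666737342 64.20221007772551 45.61865659600869
```

```bash
python3 -c "
from workcell import bot
print(bot.finish_job())"
```

```text
the job is handed in; nothing more can be done
None
```

I rolled the thumbwheel in five light strokes until it slipped, which meant the jaws were snug. I then swung the wrench and nut clockwise together by about 45.6°, measured from the camera images, and left the wrench let go and looking square on the nut. The cam looked undisturbed, and I handed the job in without getting a verdict back. While lining up beside the handle, the fingertip briefly pressed on what was probably the door with about 26 N down and 17 N sideways at the wrist, which is under the limits.

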